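# Clamp an upturned jam jar on a one-handed prep board and crack its lid

## Task

The square jam jar was left upside down on its lid: turn it the right way up and stand it on the preparation board between the two jaws. Push the sliding jaw up against it until the sprung rubber pad is squeezed well in and the jar stays gripped flat between the jaws when you let go, then loosen the lid with about a quarter turn anticlockwise. Leave the jar clamped and upright with its lid on, do not crush it, and leave the mug, teaspoon, cream jug and kitchen timer where they are.

Things in the scene. Friction and masses are not known exactly. Their poses are not given: they have to be found in the camera images.
- jar: square glass jar of dark jam, paper label, round brass-coloured twist lid; loose, 0.3 kg, starts upside down on its lid. Body 56 x 56 mm, 70 mm tall; lid 54 mm across, 74 to 90 mm above the base; 90 mm tall in all. Origin: centre of the glass base; z: from base to lid (down at the start, up when upright); x, y square to the body's sides
- jar_lid (a joint): turn of the lid on the jar, rad: 0 tight, grows as the lid is turned anticlockwise seen from above the lid (up to 3; it does not come off). Needs about 0.15 N m, more than the standing jar resists by itself; the axis is the jar's z
- clamp_board: one-handed cook's preparation board, stuck to the worktop: light wood, 150 mm (x) x 290 mm (y), top 22 mm above the worktop, with a vice that closes along its y. Origin: centre of the underside, on the worktop; z up. The jar stands on its top between the jaws, x near 0, sides square to the board
- fixed_jaw: fixed grey jaw at the +y end of the board, 92 mm wide (x), 42 mm tall. Origin: on the board's top, below its upright rubber face, which looks to the board's -y (at y = 88 mm in the board's frame); axes as the board's
- sliding_jaw: sliding grey jaw, 92 mm wide (x), 42 mm tall. Origin: on the board's top below the resting face of its sprung rubber pad, which looks to +y; axes as the board's. Slides to +y by up to 90 mm, stiffly (about 12 N), and stays where left; the gap between the jaws starts at 95 to 125 mm. The pad gives up to 5 mm, pressing with 2 to 10 N
- jaw_tab (a point): upright thumb tab on top of the sliding jaw, to push or pinch: 40 mm along x, 14 mm along y, 28 mm tall. This point: the middle of its top edge, 70 mm above the board's top; axes as the board's. It stands 34 mm behind (-y of) the pad's face; nothing is behind it on the board
- mug: mug, 80 x 120 x 101 mm, bystander; origin under its centre
- teaspoon: teaspoon, 137 x 28 x 13 mm, bystander; origin under its centre
- creamer: small blue cream jug, 62 x 83 x 70 mm, bystander; origin under its centre
- timer: red kitchen timer, 66 mm across, 57 mm tall, bystander; origin under its centre

How it is judged:
By the outcome, as a careful person would: the job done as asked, in the order asked, and still so for the second after the job is handed in, with the robot touching nothing.
It also fails if it takes over 72 s, if anything falls off the work surface, if the arm or the gripper's body presses on something with over 40 N, if the wrist force passes 120 N, or if a joint passes its speed limit or range.

## Robot

A 6-joint arm with a two-finger parallel gripper is mounted at the origin on a cart in front of the work surface, level with it; the furniture and walls round the work are solid. World frame = base frame: x ahead of the robot, y to its left, z up, the work surface at z = 0. Lengths are in m, angles in rad, forces in N, time in s.
With the tool pointing down it reaches from about 0.375 to 0.9 m from the base axis. Payload 3.1 kg.
Tool frame: the origin (TCP) lies between the finger pads; the fingertips stand 8 mm ahead of it and the grasp point (between the pads) lies 11 mm behind it; z points along the fingers, y is the line along which they close (so a half turn about z gives the same grasp; the last joint's range is limited). The gripper opens to 87 mm and grips with 3 to 60 N. Pads are 19 mm wide; open, the fingers measure 117 mm over their backs; the gripper's body (75 mm by 190 mm) begins 51 mm behind the grasp point.
Start: joints at [0.953, 0.527, 1.433, -0, 1.181, -0.178], TCP at [0.266, 0.566, 0.195] pointing down, gripper open.
Joint ranges: [-3.08, 3.08], [-0.75, 2.2], [0.22, 2.44], [-1.43, 4.57], [0, 2.65], [-2.85, 2.85]. Speed limits (rad/s): [2.79, 2.79, 3.14, 3.14, 3.14, 3.14].

## Interface

Orientations are given as a unit quaternion [x, y, z, w].
In Python, from rig import robot gives the robot as it stands.
- The arm moves only by the tool move_arm, never from a script. Its argument "motion" is text: rows parted by semicolons, each of 5 numbers parted by spaces: the opening, from -1 (shut) to 1 (fully open), then the shift along the tool's x, y, z normalised to -1 to 1, where 1 is 0.2 m, then the turn about the tool's z normalised to -1 to 1, where 1 is pi rad. A call has 1 to 12 rows; each row is the pose to reach, as a shift and turn from the pose commanded when the call began, along the tool's axes at that moment, turning the shorter way round; what a row does not reach only later rows make up. A row lasts 1/12 s, in which the tool goes at most 41.7 mm and 7.16 degrees, less where a joint would pass 70% of its speed; a pose out of reach is approached as far as the arm can. A call with a number of a shift or a turn outside -1 to 1 is refused whole. A call with a gripper value outside its range is refused whole. The fingers move at their own pace and stop on an object; "newtons" is the grip in N (left out, the last holds). Time passes only in rows, so rows that repeat a pose let the fingers close. It gives the time, the measured TCP pose, the force, the opening and the grip force at its end, in the units of the state.
- robot.get_obs(): the state, without advancing time (a new reading comes with each control period).
- robot.camera(name): name is "scene" or "top" or "wrist"; returns (picture, depth): 400x640x3 uint8, red, green, blue; 400x640 float32, m along the optical axis (not along the pixel's ray), 0 where there is no reading.
- robot.camera_model(name): a dict with "mtx" (3x3 intrinsics, pixels), "position" and "attitude" of the camera in the world. Camera axes: x right, y down, z forward; pixel columns grow to the right and rows downward; lengths in m; the calibration is good to about 2 mm. A picture is of the moment at which its call begins: read the wrist's pose just before it. camera_model takes no time and is no camera call; for the wrist camera it gives the pose at the moment of the call.
- robot.hand_in(): hands the job in; it is judged then, once.
The state is a dict: "time": time; "q": joint angles; "joint_velocities": joint speeds; "joint_torque": joint torques, N m; "position": TCP position; "tool_rot": TCP orientation; "ft_force": force on the tool from outside, world axes, zero at the start; "moment": the same for the moment, N m; "grip_width": finger opening in m; "grip_force": force on a finger pad.
Only numpy, scipy, OpenCV 4.12 (cv2) and the standard library are available. Lean on these libraries where they do the work, as an engineer would, in place of code of your own. Each camera call takes 0.05 s, during which the arm holds its last target. There are 200 camera calls.

## Working session

There is one attempt and no reset: what is moved stays moved. The work goes in short steps, Python scripts to look and compute and a tool call to move; the robot and the scene stay as the last step left them, time stands still between calls to the robot, and variables do not carry over. Pictures are saved under pics/ and viewed, at most 11 in all, crops included, and the job is handed in when it is done.

Besides the shell and the picture viewer there is one more tool, called after "Request:" as name(argument=value, ...), one argument or row to a line, values as JSON. move_arm: Moves the arm, as the interface text tells. Its arguments: {"type":"object","properties":{"motion":{"type":"string"},"newtons":{"type":"number"}},"required":["motion"]}

```bash
ls; mkdir -p pics
cat > h.py <<'E'
import numpy as np, cv2
from rig import robot
from scipy.spatial.transform import Rotation as R
def rot(m):
    a=np.array(m["attitude"]); return a if a.shape==(3,3) else R.from_quat(a).as_matrix()
def grab(n):
    m=robot.camera_model(n); p,d=robot.camera(n); return p,d,m
def save(n,f): 
    g=grab(n); cv2.imwrite("pics/"+f,g[0][:,:,::-1]); return g
def ray(m,u,v):
    d=rot(m)@np.linalg.inv(m["mtx"])@np.array([u,v,1.]); return np.array(m["position"]),d
def onz(m,u,v,z):
    o,d=ray(m,u,v); return o+d*(z-o[2])/d[2]
def pts(d,m):
    v,u=np.mgrid[:400,:640]; k=np.linalg.inv(m["mtx"])
    c=np.stack([u,v,np.ones_like(u)],-1)@k.T*d[...,None]
    return c@rot(m).T+np.array(m["position"])
E
python3 - <<'E'
from h import *
for n in("scene","top"):
    p,d,m=save(n,n+"0.png"); np.savez(n+"0.npz",p=p,d=d,**m); print(n,m)
print(robot.get_obs())
E
```

```text
pics
scene {'mtx': array([[417.37696622,   0.        , 317.67339392],
       [  0.        , 417.37696622, 208.00291782],
       [  0.        ,   0.        ,   1.        ]]), 'position': array([-0.25403075,  0.59729871,  1.16838405]), 'attitude': array([-0.38892049,  0.84171116, -0.33541862,  0.1666059 ])}
top {'mtx': array([[416.01484105,   0.        , 321.42676744],
       [  0.        , 416.01484105, 191.86319098],
       [  0.        ,   0.        ,   1.        ]]), 'position': array([ 0.33964915, -0.04881248,  1.20262008]), 'attitude': array([-0.70245698,  0.70595265, -0.06672649,  0.06109518])}
{'time': 0.1, 'q': array([ 9.52483813e-01,  5.28383563e-01,  1.43377248e+00, -1.99278222e-05,
        1.18138971e+00, -1.78511569e-01]), 'joint_velocities': array([ 0.00010609, -0.00171574, -0.00136874,  0.00060766, -0.00039834,
        0.00025252]), 'joint_torque': array([-5.15244865e-04, -4.40987277e+01, -1.77151090e+01,  6.34186040e-02,
        5.33896952e-02, -5.11087057e-05]), 'position': array([0.2656673 , 0.56494223, 0.19446371]), 'tool_rot': array([ 2.18128689e-01,  9.75919526e-01, -9.03637705e-04, -3.70364324e-04]), 'ft_force': array([-0.25275803, -0.34852039,  0.6024905 ]), 'moment': array([-0.02668251,  0.05883142, -0.02332556]), 'grip_force': 0.0, 'grip_width': 0.08687078405657618}
```

View pics/scene0.png

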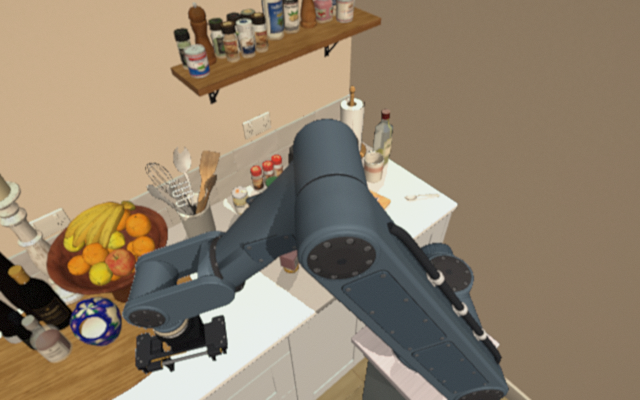

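View pics/top0.png

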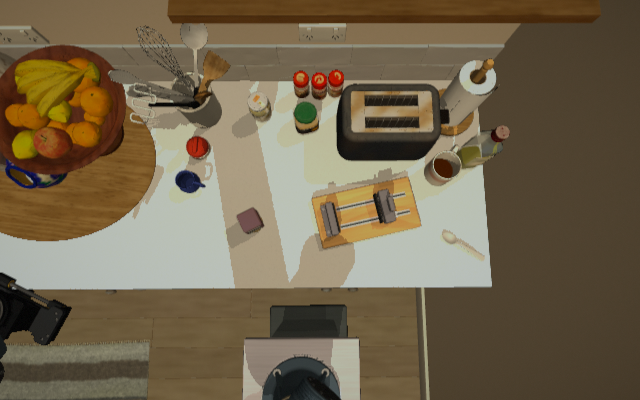

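The top view shows the jar's maroon base at about (250,220), and the board centred near (366,212) with the fixed jaw at (331,220) and the sliding jaw with its tab at (385,207). The toaster is behind the board, and the mug at (442,167) and the spoon at (463,243) are to its right. The scene view is mostly blocked by the arm.

Run:
```python
from h import *
z=np.load("top0.npz"); p,d=z["p"],z["d"]; m={k:z[k] for k in("mtx","position","attitude")}
P=pts(d,m)
print("table z", [P[v,u].round(4) for u,v in((270,260),(440,220),(200,250),(250,255))])
def rect(mask,zz,name):
    mask=mask.astype(np.uint8); c=max(cv2.findContours(mask,0,2)[0],key=cv2.contourArea)
    w=np.array([onz(m,*q[0],zz)[:2] for q in c],np.float32); r=cv2.minAreaRect(w)
    print(name,np.round(r[0],4),np.round(r[1],4),round(r[2],2),len(c)); return r
roi=np.zeros((400,640),bool); roi[200:245,230:270]=1
zz=P[...,2]
print("jar top z",np.median(zz[215:223,246:254]))
rect(roi&(zz>0.08)&(zz<.1),0.09,"jar")
roi[:]=0; roi[170:255,305:430]=1
print("board z",np.median(zz[195:200,350:356]),zz[225,355:365])
rect(roi&(zz>0.012)&(zz<.11),0.022,"board")
rect(roi&(zz>0.055)&(zz<.075)&(np.arange(640)<355),0.064,"fixed")
rect(roi&(zz>0.055)&(zz<.075)&(np.arange(640)>355),0.064,"slid")
rect(roi&(zz>0.082)&(np.arange(640)>355),0.092,"tab")
print(zz[roi].max())
for n,(u,v) in dict(mug=(442,167),spoon=(463,243),timer=(198,147),jug=(187,181),toast=(385,120)).items(): print(n,P[v,u].round(3))
c=cv2.resize(p[165:255,225:435],None,fx=3.8,fy=3.8,interpolation=cv2.INTER_CUBIC); cv2.imwrite("pics/c0.png",c[:,:,::-1])
```

```text
table z [array([ 3.629e-01,  8.870e-02, -1.000e-04]), array([ 4.751e-01, -4.036e-01, -1.000e-04]), array([ 0.3923,  0.2896, -0.0018]), array([0.3772, 0.1454, 0.0034])]
jar top z 0.09045961156771531
jar [0.4695 0.1379] [0.0561 0.0557] 26.66 56
board z 0.022932587851666297 [0.02404112 0.02199899 0.02013633 0.01961482 0.02618623 0.02637365
 0.02169081 0.01990596 0.02216447 0.02322557]
board [ 0.4984 -0.1853] [0.1497 0.289 ] 12.65 139
fixed [ 0.4767 -0.0881] [0.0913 0.0243] 12.7 44
slid [ 0.5102 -0.2384] [0.0917 0.0309] 12.64 43
tab [ 0.512  -0.2465] [0.0402 0.0164] 16.44 21
1.2026200833243155
mug [ 0.625 -0.408  0.034]
spoon [ 0.408 -0.466  0.001]
timer [0.684 0.296 0.046]
jug [0.593 0.336 0.004]
toast [ 0.724 -0.227  0.154]
```

View pics/c0.png

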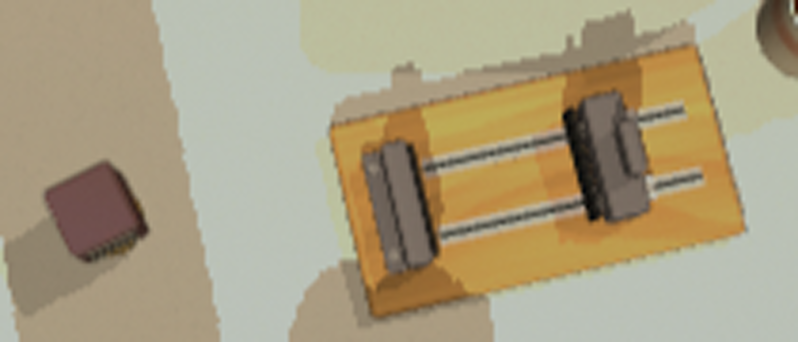

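```bash
cat >> h.py <<'E'
B=np.array([.4984,-.1853]); BY=np.radians(12.65)
def bd(x,y):  # board frame -> world xy
    return B+np.array([[np.cos(BY),-np.sin(BY)],[np.sin(BY),np.cos(BY)]])@[x,y]
def plan(x,y,z,yaw=None):
    s=robot.get_obs(); r=R.from_quat(s["tool_rot"]); t=r.inv().apply(np.array([x,y,z])-s["position"])/.2
    ty=r.apply([0,1,0]); cur=np.degrees(np.arctan2(ty[1],ty[0])); 
    dy=0 if yaw is None else (yaw-cur+90)%180-90
    print("shift",t.round(4),"turn",round(-dy/180,4),"yaw",round(cur,2),"t",round(s["time"],2))
E
python3 - <<'E'
from h import *
plan(.4695,.1379,.165,26.66)
print(R.from_quat(robot.get_obs()["tool_rot"]).as_matrix().round(3))
E
```

```text
shift [-1.8313 -1.4978  0.1496] turn 0.2119 yaw 64.8 t 0.1
[[-0.905  0.426 -0.001]
 [ 0.426  0.905 -0.002]
 [ 0.    -0.002 -1.   ]]
```

Request:
move_arm(
  motion="1 -0.92 -0.75 0.07 0.1; 1 -0.92 -0.75 0.07 0.1; 1 -0.92 -0.75 0.07 0.1; 1 -0.92 -0.75 0.07 0.1; 1 -0.92 -0.75 0.07 0.1; 1 -0.92 -0.75 0.07 0.1; 1 -0.92 -0.75 0.07 0.1",
)

```text
time: 0.68
position: [0.37, 0.3467, 0.1806]
tool_rot: [0.37, 0.929, -0.002, -0.0]
ft_force: [-0.9, 0.8, 1.1]
grip_width: 0.0871
grip_force: 0.0
```

```bash
python3 -c "
from h import *
plan(.4695,.1379,.165,26.66)"
```

```text
shift [-1.0795 -0.4148  0.0808] turn 0.1103 yaw 46.51 t 0.68
```

Request:
move_arm(
  motion="1 -1 -0.41 0.08 0.11; 1 -1 -0.41 0.08 0.11; 1 -1 -0.41 0.08 0.11; 1 -1 -0.41 0.08 0.11; 1 -1 -0.41 0.08 0.11; 1 -1 -0.41 0.08 0.11; 1 -1 -0.41 0.08 0.11; 1 -1 -0.41 0.08 0.11",
)

```text
time: 1.35
position: [0.4579, 0.1552, 0.1651]
tool_rot: [0.523, 0.852, -0.0, -0.001]
ft_force: [0.3, -0.1, -1.0]
grip_width: 0.0869
grip_force: 0.0
```

Run:
```python
from h import *
plan(.4695,.1379,.165,26.66)
p,d,m=save("wrist","w0.png"); P=pts(d,m); z=P[...,2]
mask=((z>.08)&(z<.1)).astype(np.uint8)
c=max(cv2.findContours(mask,0,2)[0],key=cv2.contourArea)
print(cv2.boundingRect(c),cv2.minAreaRect(np.array([onz(m,*q[0],.09)[:2] for q in c],np.float32)))
```

```text
shift [-0.1035  0.0124  0.0005] turn 0.0014 yaw 26.92 t 1.35
(293, 182, 63, 60) ((0.4689865708351135, 0.1418629288673401), (0.05462997406721115, 0.05485787242650986), 26.974239349365234)
```

View pics/w0.png

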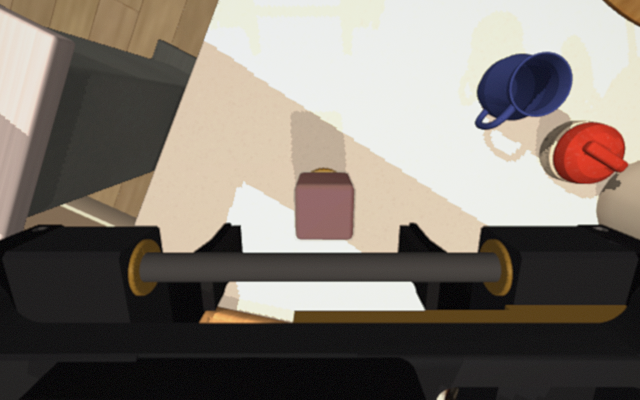

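The wrist view shows the jar's maroon base square at (325,205), aligned between the open fingers. The jug and timer are far off to the right.

Request:
move_arm(
  motion="1 -0.09 0.01 0 0; 1 -0.09 0.01 0 0; 1 -0.09 0.01 0.2 0; 1 -0.09 0.01 0.4 0; 1 -0.09 0.01 0.55 0; 1 -0.09 0.01 0.63 0; 1 -0.09 0.01 0.63 0; -0.3 -0.09 0.01 0.63 0; -0.3 -0.09 0.01 0.63 0; -0.3 -0.09 0.01 0.63 0; -0.3 -0.09 0.01 0.63 0; -0.3 -0.09 0.01 0.63 0",
  newtons=10,
)

```text
time: 2.4
position: [0.4691, 0.1399, 0.0405]
tool_rot: [0.522, 0.853, 0.001, 0.001]
ft_force: [-0.9, -0.6, 0.4]
grip_width: 0.0614
grip_force: 0.0
```

Request:
move_arm(
  motion="-0.6 0 0 0 0; -0.6 0 0 0 0; -0.6 0 0 0 0; -0.6 0 0 0 0; -0.6 0 0 -0.1 0; -0.6 0 0 -0.3 0; -0.6 0 0 -0.45 0; -0.6 0 0 -0.45 0; -0.6 0 0 -0.45 0",
)

```text
time: 3.15
position: [0.469, 0.1396, 0.1304]
tool_rot: [0.523, 0.853, 0.001, 0.001]
ft_force: [-0.0, -0.6, -3.3]
grip_width: 0.0563
grip_force: 10.0
```

Run:
```python
from h import *
s=robot.get_obs(); print(s["grip_width"],s["grip_force"],s["ft_force"])
# start of wipe: jar centre 33mm clear of fixed jaw outer face (y=112)
plan(*bd(0,.112+.055),.13,12.65)
plan(*bd(0,.112+.04),.089,12.65)
p,d,m=grab("top"); P=pts(d,m)
c=cv2.resize(p[150:270,170:370],None,fx=3,fy=3); cv2.imwrite("pics/c1.png",c[:,:,::-1])
```

```text
0.05627747601464783 9.977401234209538 [-0.01229856 -0.62652991 -3.25312041]
shift [-0.7052 -0.3997  0.0017] turn 0.0797 yaw 27.0 t 3.15
shift [-0.7776 -0.4188  0.2067] turn 0.0797 yaw 27.0 t 3.15
```

Request:
move_arm(
  motion="-0.6 -0.35 -0.2 0 0.04; -0.6 -0.7 -0.4 0 0.08; -0.6 -0.7 -0.4 0 0.08; -0.6 -0.7 -0.4 0 0.08; -0.6 -0.7 -0.4 0 0.08; -0.6 -0.7 -0.4 0 0.08; -0.6 -0.7 -0.4 0.1 0.08; -0.6 -0.7 -0.4 0.2 0.08; -0.6 -0.7 -0.4 0.2 0.08",
)

```text
time: 3.95
position: [0.4566, -0.0193, 0.0858]
tool_rot: [0.625, 0.781, -0.002, -0.005]
ft_force: [-1.3, 0.7, -3.3]
grip_width: 0.0562
grip_force: 10.0
```

Run:
```python
from h import *
for y in(.142,.112,.07): plan(*bd(0,y),.089,12.65)
```

```text
shift [-0.1457  0.0217 -0.0172] turn 0.0 yaw 12.66 t 3.95
shift [-0.2957  0.0217 -0.018 ] turn 0.0 yaw 12.66 t 3.95
shift [-0.5057  0.0217 -0.0191] turn 0.0 yaw 12.66 t 3.95
```

Request:
move_arm(
  motion="-0.6 -0.1 0.02 -0.02 0; -0.6 -0.15 0.02 -0.02 0; -0.6 -0.19 0.02 -0.02 0; -0.6 -0.23 0.02 -0.02 0; -0.6 -0.27 0.02 -0.02 0; -0.6 -0.3 0.02 -0.02 0; -0.6 -0.3 0.02 -0.02 0",
)

```text
time: 4.53
position: [0.4776, -0.0801, 0.0934]
tool_rot: [0.626, 0.78, -0.0, 0.0]
ft_force: [0.4, 0.4, -2.3]
grip_width: 0.0557
grip_force: 10.0
```

Run:
```python
from h import *
s=robot.get_obs(); print(s["ft_force"],s["moment"])
plan(*bd(0,.07),.089,12.65)
p,d,m=grab("top"); p2,_,_=grab("scene")
a=cv2.resize(p[150:270,240:440],None,fx=2,fy=2); b=p2[150:350,200:400]
cv2.imwrite("pics/c1.png",np.hstack([a[:200],b])[:,:,::-1] if 0 else cv2.resize(p[140:260,240:440],None,fx=4,fy=4)[:,:,::-1])
```

```text
[ 0.43700159  0.42469355 -2.34289016] [-0.00897533  0.06936581  0.02131181]
shift [-0.1862 -0.0134  0.0221] turn -0.0006 yaw 12.55 t 4.53
```

View pics/c1.png

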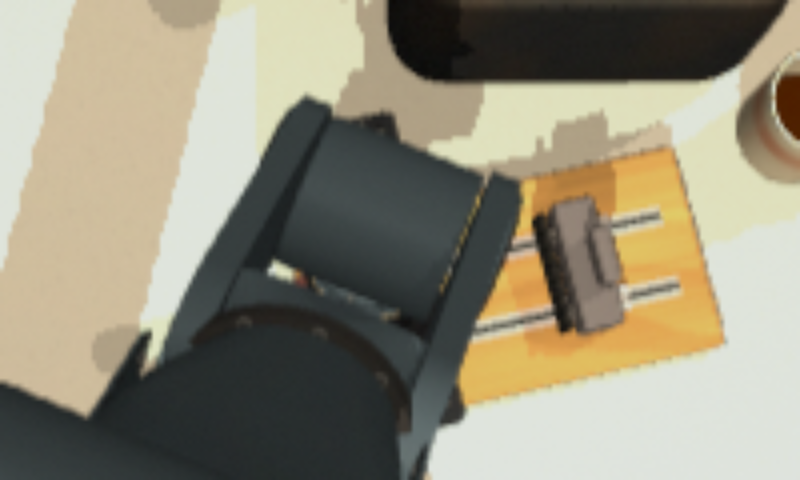

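The arm hides the jar from the top camera. The contact forces are low, so I'll continue the sweep and then check with the wrist camera.

Request:
move_arm(
  motion="-0.6 -0.05 -0.01 0 0; -0.6 -0.09 -0.01 0 0; -0.6 -0.13 -0.01 0 0; -0.6 -0.16 -0.01 0 0; -0.6 -0.19 -0.01 0 0; -0.6 -0.19 -0.01 0 0",
)

```text
time: 5.13
position: [0.4847, -0.1185, 0.0936]
tool_rot: [0.625, 0.78, -0.0, 0.001]
ft_force: [-0.0, -0.2, -1.0]
grip_width: 0.0565
grip_force: 10.0
```

Run:
```python
from h import *
s=robot.get_obs(); print(s["ft_force"],s["moment"],s["position"])
p,d,m=save("wrist","w1.png")
```

```text
[-0.02982584 -0.16227817 -1.00209607] [0.00743151 0.14400002 0.02854143] [ 0.48466761 -0.1185146   0.09356326]
```

View pics/w1.png

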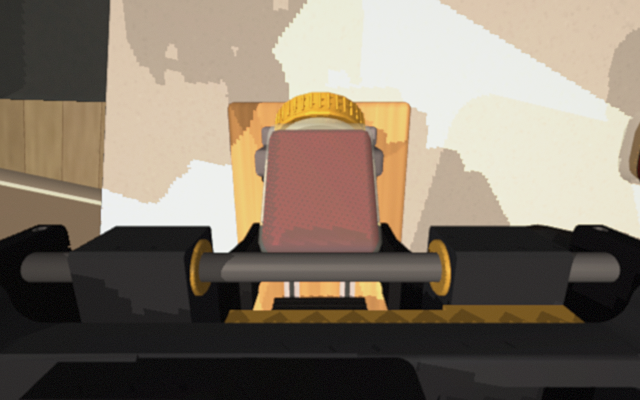

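The wrist view shows the jar held almost horizontal over the fixed jaw, with the lid at (320,108) pointing to the board's +y. The sweep worked. Next I'll measure the tilt.

Run:
```python
from h import *
p,d,m=grab("wrist"); P=pts(d,m)
c,s=np.cos(BY),np.sin(BY); 
def b(q): e=q[:2]-B; return np.round([c*e[0]+s*e[1],-s*e[0]+c*e[1],q[2]],4)
for u,v in((320,245),(320,225),(320,190),(320,150),(320,135),(320,115),(320,100),(275,190),(365,190)): print(u,v,b(P[v,u]))
plan(*bd(0,.27),.15,12.65)
```

```text
320 245 [0.0017 0.0825 0.1556]
320 225 [0.0017 0.0903 0.1515]
320 190 [0.0017 0.1035 0.1407]
320 150 [0.0017 0.1204 0.1277]
320 135 [0.0018 0.1271 0.1207]
320 115 [0.0018 0.1367 0.1102]
320 100 [0.0018 0.1445 0.1067]
275 190 [-0.0192  0.1036  0.1409]
365 190 [0.0226 0.1035 0.1406]
shift [ 1.0046 -0.0077 -0.2839] turn -0.0004 yaw 12.58 t 5.23
```

Request:
move_arm(
  motion="-0.6 0 0 -0.1 0; -0.6 0 0 -0.25 0; -0.6 0.15 0 -0.25 0; -0.6 0.3 0 -0.25 0; -0.6 0.5 0 -0.25 0; -0.6 0.7 0 -0.25 0; -0.6 0.85 0 -0.25 0; -0.6 1 0 -0.25 0; -0.6 1 0 -0.25 0; -0.6 1 0 -0.25 0; -0.6 1 0 -0.25 0",
)

```text
time: 6.15
position: [0.4411, 0.0783, 0.1436]
tool_rot: [0.625, 0.781, 0.0, 0.001]
ft_force: [-0.3, 0.4, -2.4]
grip_width: 0.0559
grip_force: 10.0
```

```bash
cat >> h.py <<'E'
def prof(us=(320,),vs=range(100,260,15)):
    s=robot.get_obs(); r=R.from_quat(s["tool_rot"]); p,d,m=grab("wrist"); P=pts(d,m)
    g=s["position"]-.011*r.apply([0,0,1]); print("grasp",g.round(4),"F",s["ft_force"].round(1),"w",round(s["grip_width"],4))
    for u in us:
        for v in vs: 
            q=r.inv().apply(P[v,u]-g)*1000; print(u,v,"tool xyz mm",q.round(1),"z",P[v,u,2].round(4),p[v,u])
    return p,d,m
E
python3 -c "
from h import *
prof()"
```

```text
grasp [0.4411 0.0783 0.1546] F [-0.3  0.4 -2.4] w 0.0559
320 100 tool xyz mm [76.   0.4  2.5] z 0.152 [176 125  42]
320 115 tool xyz mm [68.1  0.4 -3.5] z 0.158 [212 150  50]
320 130 tool xyz mm [ 60.7   0.4 -11.1] z 0.1656 [178 162 134]
320 145 tool xyz mm [ 53.6   0.4 -17.8] z 0.1723 [144  99  91]
320 160 tool xyz mm [ 46.9   0.4 -23.8] z 0.1783 [144 100  93]
320 175 tool xyz mm [ 40.6   0.4 -29.5] z 0.184 [143 100  91]
320 190 tool xyz mm [ 34.6   0.4 -35.2] z 0.1897 [154 102  93]
320 205 tool xyz mm [ 28.8   0.4 -40.3] z 0.1948 [164 103  95]
320 220 tool xyz mm [ 23.1   0.4 -44.7] z 0.1992 [165 103  95]
320 235 tool xyz mm [ 18.1   0.4 -49.9] z 0.2044 [145 103  93]
320 250 tool xyz mm [ 10.4   0.4 -48.8] z 0.2034 [120  87  82]
```

Request:
move_arm(
  motion="-0.6 0 0 0.15 0; -0.6 0 0 0.3 0; -0.6 0 0 0.42 0; -0.6 0 0 0.48 0; -0.6 0 0 0.52 0; -0.6 0 0 0.55 0; -0.6 0 0 0.58 0; -0.6 0 0 0.61 0; -0.6 0 0 0.63 0; -0.6 0 0 0.63 0",
  newtons=6,
)

```text
time: 7.03
position: [0.4404, 0.0769, 0.0176]
tool_rot: [0.626, 0.78, -0.001, -0.0]
ft_force: [-1.0, -1.4, 1.7]
grip_width: 0.056
grip_force: 6.0
```

```bash
python3 -c "
from h import *
prof(vs=range(70,260,15))"
```

```text
grasp [0.4404 0.0769 0.0286] F [-1.  -1.4  1.7] w 0.056
320 70 tool xyz mm [94.5  0.4 30.2] z -0.0016 [190 171 150]
320 85 tool xyz mm [85.7  0.4 29.2] z -0.0007 [190 172 151]
320 100 tool xyz mm [76.7  0.4 30.1] z -0.0016 [191 172 151]
320 115 tool xyz mm [67.5  0.4 27.8] z 0.0008 [192 175 153]
320 130 tool xyz mm [ 60.6   0.3 -10.7] z 0.0392 [165 116  40]
320 145 tool xyz mm [ 53.4   0.3 -15.5] z 0.044 [161 114  38]
320 160 tool xyz mm [ 47.3   0.3 -26.2] z 0.0547 [175 154 128]
320 175 tool xyz mm [ 41.3   0.3 -33.2] z 0.0617 [139  95  85]
320 190 tool xyz mm [ 35.5   0.3 -38.8] z 0.0673 [139  96  86]
320 205 tool xyz mm [ 30.2   0.3 -44.6] z 0.0732 [153  95  88]
320 220 tool xyz mm [ 25.1   0.3 -50.1] z 0.0786 [157  96  90]
320 235 tool xyz mm [ 20.6   0.3 -55.9] z 0.0845 [140  96  86]
320 250 tool xyz mm [ 15.8   0.3 -60.2] z 0.0887 [143  98  92]
```

Run:
```python
from h import *
p,d,m=grab("scene"); w=grab("wrist")[0]
T=np.array([.44,.077,.05]); q=np.linalg.inv(rot(m))@(T-m["position"]); k=m["mtx"]@q; u,v=(k[:2]/k[2]).astype(int); print(u,v)
u0=max(0,min(500,u-70)); v0=max(0,min(260,v-80))
c=cv2.resize(p[v0:v0+140,u0:u0+140],(400,400),interpolation=cv2.INTER_CUBIC)
cv2.imwrite("pics/s1.png",np.hstack([c,cv2.resize(w[90:290,220:420],(400,400))])[:,:,::-1])
```

```text
310 253
```

View pics/s1.png

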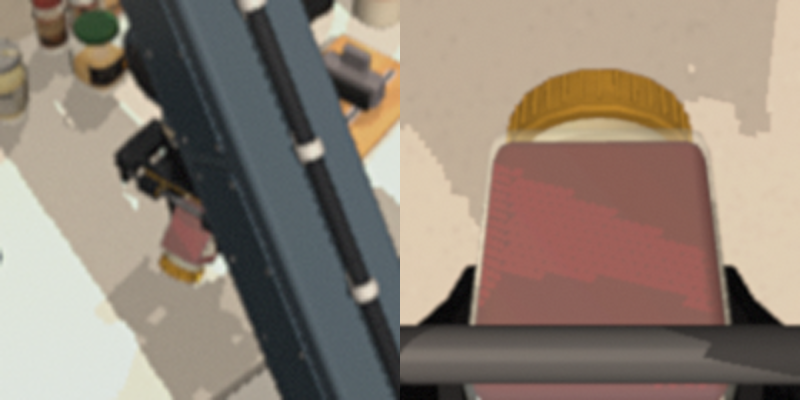

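Request:
move_arm(
  motion="-0.1 0 0 0 0; 0 0 0 0 0; 0.4 0 0 0 0; 0.6 0 0 0 0; 0.6 0 0 0 0; 0.6 0 0 0 0; 0.6 0 0 0 0",
)

```text
time: 7.77
position: [0.4405, 0.0787, 0.0174]
tool_rot: [0.625, 0.78, 0.0, 0.0]
ft_force: [0.1, 0.7, 0.6]
grip_width: 0.069
grip_force: 0.0
```

```bash
python3 -c "
from h import *
prof(vs=range(70,260,15))"
```

```text
grasp [0.4405 0.0787 0.0284] F [0.1 0.7 0.6] w 0.069
320 70 tool xyz mm [94.5  0.4 29.7] z -0.0014 [221 201 176]
320 85 tool xyz mm [85.7  0.4 29.7] z -0.0014 [190 171 151]
320 100 tool xyz mm [76.7  0.4 29.3] z -0.0009 [192 173 152]
320 115 tool xyz mm [67.5  0.4 28.2] z 0.0001 [223 204 179]
320 130 tool xyz mm [58.1  0.4 29.3] z -0.0009 [193 175 152]
320 145 tool xyz mm [48.6  0.5 28. ] z 0.0004 [192 174 153]
320 160 tool xyz mm [38.7  0.5 28.5] z -0.0001 [190 173 152]
320 175 tool xyz mm [28.5  0.5 28.9] z -0.0005 [239 240 222]
320 190 tool xyz mm [19.3  0.5 24. ] z 0.0043 [202 190 153]
320 205 tool xyz mm [ 19.6   0.4 -10.4] z 0.0387 [147 103  34]
320 220 tool xyz mm [ 16.3   0.4 -25.9] z 0.0543 [235 182  62]
320 235 tool xyz mm [  7.6   0.4 -24.6] z 0.053 [240 193  63]
320 250 tool xyz mm [ -1.9   0.4 -22.7] z 0.0511 [133 111 101]
```

Request:
move_arm(
  motion="1 0 0 0 0; 1 0 0 0 0; 1 -0.03 0 0 0; 1 -0.06 0 0 0; 1 -0.06 0 0 0; -0.6 -0.06 0 0 0; -0.6 -0.06 0 0 0; -0.6 -0.06 0 0 0; -0.6 -0.06 0 0 0; -0.6 -0.06 0 0 0; -0.6 -0.06 0 0 0; -0.6 -0.06 0 0 0",
  newtons=6,
)

```text
time: 8.82
position: [0.4424, 0.067, 0.0173]
tool_rot: [0.625, 0.781, -0.0, -0.0]
ft_force: [0.3, 0.9, 0.2]
grip_width: 0.0564
grip_force: 5.9
```

Request:
move_arm(
  motion="-0.6 0 0 0 0; -0.6 0 0 -0.05 0; -0.6 0 0 -0.1 0; -0.6 0 0 -0.2 0; -0.6 0 0 -0.3 0; -0.6 0 0 -0.4 0; -0.6 0 0 -0.4 0; -0.6 0 0 -0.4 0",
)

```text
time: 9.48
position: [0.4436, 0.0668, 0.0978]
tool_rot: [0.625, 0.78, 0.001, 0.001]
ft_force: [-0.1, 0.2, -3.1]
grip_width: 0.0559
grip_force: 6.0
```

```bash
python3 -c "
from h import *
s=robot.get_obs();print(s['grip_force'],s['moment'])
prof(vs=range(175,260,8))"
```

```text
5.997815877199173 [-0.00727581  0.07865156  0.02651868]
grasp [0.4435 0.0668 0.1088] F [-0.1  0.2 -3.1] w 0.0559
320 175 tool xyz mm [ 36.9   0.4 -11.8] z 0.1206 [202 143  47]
320 183 tool xyz mm [ 34.1   0.4 -18.8] z 0.1276 [205 145  48]
320 191 tool xyz mm [ 31.6   0.4 -25.6] z 0.1344 [206 146  50]
320 199 tool xyz mm [ 28.8   0.4 -30.2] z 0.139 [209 148  48]
320 207 tool xyz mm [ 25.9   0.4 -34.3] z 0.143 [239 195  66]
320 215 tool xyz mm [ 21.8   0.4 -34. ] z 0.1428 [227 170  55]
320 223 tool xyz mm [ 17.1   0.4 -32.4] z 0.1412 [205 144  48]
320 231 tool xyz mm [ 10.    0.4 -25.2] z 0.134 [186 166 150]
320 239 tool xyz mm [  5.9   0.4 -26. ] z 0.1348 [150 109 109]
320 247 tool xyz mm [  71.2    0.2 -177.6] z 0.2863 [141  99  91]
320 255 tool xyz mm [ 33.    0.3 -99.7] z 0.2085 [71 66 64]
```

Request:
move_arm(
  motion="-0.6 0 0 0.08 0; -0.6 0 0 0.13 0; -0.6 0 0 0.13 0; -0.6 0 0 0.13 0; -0.6 0 0 0.13 0",
  newtons=3.5,
)

```text
time: 9.95
position: [0.4425, 0.0669, 0.0708]
tool_rot: [0.625, 0.78, -0.0, -0.001]
ft_force: [0.3, 0.2, -1.1]
grip_width: 0.0563
grip_force: 3.5
```

```bash
python3 -c "
from h import *
s=robot.get_obs();print(s['grip_force'],s['moment'])
prof(vs=range(175,250,8))"
```

```text
3.499726541340351 [-0.05782083 -0.0142212  -0.01073035]
grasp [0.4425 0.0669 0.0818] F [ 0.3  0.2 -1.1] w 0.0563
320 175 tool xyz mm [ 37.8   0.4 -16.4] z 0.0982 [216 154  52]
320 183 tool xyz mm [ 34.7   0.4 -21.2] z 0.103 [218 155  52]
320 191 tool xyz mm [ 31.9   0.4 -26.8] z 0.1086 [217 153  52]
320 199 tool xyz mm [ 28.8   0.4 -30.5] z 0.1123 [221 158  52]
320 207 tool xyz mm [ 26.4   0.4 -35.6] z 0.1174 [224 162  54]
320 215 tool xyz mm [ 22.8   0.4 -36.9] z 0.1187 [222 159  52]
320 223 tool xyz mm [ 18.2   0.4 -35.3] z 0.117 [193 137  44]
320 231 tool xyz mm [ 12.4   0.4 -31.3] z 0.113 [210 151  65]
320 239 tool xyz mm [  5.9   0.4 -26.1] z 0.1079 [147 105 107]
320 247 tool xyz mm [  1.4   0.4 -26. ] z 0.1078 [138  97  88]
```

```bash
python3 -c "
from h import *
for y in (.19,.14,.132): plan(*bd(0,y),.098,12.65)"
```

```text
shift [-0.3409 -0.005  -0.1344] turn -0.0003 yaw 12.6 t 10.0
shift [-0.5909 -0.0048 -0.1344] turn -0.0003 yaw 12.6 t 10.0
shift [-0.6309 -0.0047 -0.1344] turn -0.0003 yaw 12.6 t 10.0
```

Request:
move_arm(
  motion="-0.6 0 0 -0.13 0; -0.6 -0.1 0 -0.13 0; -0.6 -0.22 0 -0.13 0; -0.6 -0.32 0 -0.13 0; -0.6 -0.37 0 -0.13 0; -0.6 -0.41 0 -0.13 0; -0.6 -0.45 0 -0.13 0; -0.6 -0.49 0 -0.13 0; -0.6 -0.53 0 -0.13 0; -0.6 -0.56 0 -0.13 0; -0.6 -0.59 0 -0.13 0; -0.6 -0.59 0 -0.13 0",
  newtons=5,
)

```text
time: 11.0
position: [0.4693, -0.0493, 0.0973]
tool_rot: [0.625, 0.78, 0.0, 0.0]
ft_force: [-0.4, -0.0, -2.6]
grip_width: 0.0558
grip_force: 5.0
```

```bash
python3 -c "
from h import *
s=robot.get_obs();print(s['grip_force'],s['moment'])
prof(vs=range(175,250,8));plan(*bd(0,.14),.098,12.65)"
```

```text
4.996737241744995 [-0.05647286  0.04599348 -0.02157406]
grasp [ 0.4693 -0.0493  0.1083] F [-0.4 -0.  -2.6] w 0.0558
320 175 tool xyz mm [ 38.1   0.4 -17.7] z 0.126 [227 165  55]
320 183 tool xyz mm [ 35.    0.4 -22.4] z 0.1307 [230 170  56]
320 191 tool xyz mm [ 32.    0.4 -27. ] z 0.1353 [226 164  53]
320 199 tool xyz mm [ 29.    0.4 -30.8] z 0.1391 [227 164  53]
320 207 tool xyz mm [ 26.5   0.4 -35.9] z 0.1442 [232 169  55]
320 215 tool xyz mm [ 23.2   0.4 -38. ] z 0.1463 [240 190  64]
320 223 tool xyz mm [ 18.8   0.4 -37. ] z 0.1453 [209 147  45]
320 231 tool xyz mm [ 13.7   0.4 -34.2] z 0.1425 [168 119  39]
320 239 tool xyz mm [  6.1   0.4 -26.4] z 0.1348 [146 103 104]
320 247 tool xyz mm [  0.6   0.4 -24.3] z 0.1327 [127  90  81]
shift [ 0.0012 -0.0055 -0.0034] turn -0.0005 yaw 12.55 t 11.05
```

Request:
move_arm(
  motion="-0.6 -0.02 0 0 0; -0.6 -0.03 0 0 0; -0.6 -0.04 0 0 0; -0.6 -0.04 0 0 0; -0.6 -0.04 0 0 0",
)

```text
time: 11.47
position: [0.4701, -0.0556, 0.0979]
tool_rot: [0.625, 0.78, 0.0, -0.0]
ft_force: [-1.8, 3.1, 5.3]
grip_width: 0.0557
grip_force: 5.0
```

```bash
python3 -c "
from h import *
s=robot.get_obs();print(s['grip_force'],s['moment'])
prof(vs=range(151,250,8));plan(*bd(0,.14),.098,12.65)"
```

```text
5.001004636287689 [0.38451915 0.36722689 0.01831067]
grasp [ 0.4701 -0.0556  0.1089] F [-1.8  3.1  5.3] w 0.0557
320 151 tool xyz mm [ 49.6   0.4 -10.1] z 0.119 [227 165  56]
320 159 tool xyz mm [ 45.9   0.4 -14.1] z 0.1231 [229 169  55]
320 167 tool xyz mm [ 42.5   0.4 -18.7] z 0.1276 [228 165  53]
320 175 tool xyz mm [ 39.1   0.4 -22.5] z 0.1314 [230 168  55]
320 183 tool xyz mm [ 36.    0.4 -27. ] z 0.1359 [233 171  55]
320 191 tool xyz mm [ 32.6   0.4 -29.3] z 0.1382 [229 167  54]
320 199 tool xyz mm [ 29.6   0.4 -33.2] z 0.1421 [231 168  55]
320 207 tool xyz mm [ 26.6   0.4 -36.3] z 0.1452 [237 177  58]
320 215 tool xyz mm [ 23.9   0.4 -40. ] z 0.1489 [238 180  58]
320 223 tool xyz mm [ 19.8   0.4 -39.6] z 0.1485 [231 170  54]
320 231 tool xyz mm [ 14.7   0.4 -36.8] z 0.1458 [134  95  34]
320 239 tool xyz mm [  6.8   0.4 -28.2] z 0.1371 [146 103 102]
320 247 tool xyz mm [  1.3   0.4 -25.9] z 0.1348 [122  83  77]
shift [ 0.0362 -0.0039 -0.0005] turn -0.0002 yaw 12.61 t 11.52
```

Request:
move_arm(
  motion="-0.6 0.1 0 0 0; -0.6 0.3 0 0 0; -0.6 0.5 0 0 0; -0.6 0.6 0 0 0; -0.6 0.6 0 0 0; -0.6 0.6 0 0.08 0; -0.6 0.6 0 0.15 0; -0.6 0.6 0 0.19 0; -0.6 0.6 0 0.19 0; -0.6 0.6 0 0.19 0",
)

```text
time: 12.35
position: [0.4443, 0.0605, 0.059]
tool_rot: [0.625, 0.78, -0.0, -0.0]
ft_force: [-0.5, 0.6, -2.7]
grip_width: 0.0559
grip_force: 5.0
```

```bash
python3 -c "
from h import *
s=robot.get_obs();print(s['grip_force'],s['moment'])
prof(vs=range(135,250,8));plan(*bd(0,.25),.052,12.65)"
```

```text
4.99832957983017 [-0.07293369  0.00323369 -0.00263253]
grasp [0.4443 0.0605 0.07  ] F [-0.5  0.6 -2.7] w 0.0559
320 135 tool xyz mm [57.5  0.4 -3.9] z 0.0739 [163 136 106]
320 143 tool xyz mm [53.7  0.4 -9. ] z 0.079 [163 116  39]
320 151 tool xyz mm [ 50.    0.4 -13. ] z 0.083 [227 160  51]
320 159 tool xyz mm [ 46.2   0.4 -16.1] z 0.0861 [232 172  56]
320 167 tool xyz mm [ 42.8   0.4 -20.2] z 0.0902 [231 168  54]
320 175 tool xyz mm [ 39.5   0.4 -24.2] z 0.0942 [232 170  56]
320 183 tool xyz mm [ 35.9   0.4 -26.7] z 0.0967 [235 175  58]
320 191 tool xyz mm [ 32.5   0.4 -29. ] z 0.099 [236 175  58]
320 199 tool xyz mm [ 29.4   0.4 -32.5] z 0.1025 [234 173  57]
320 207 tool xyz mm [ 26.7   0.4 -36.6] z 0.1066 [238 181  58]
320 215 tool xyz mm [ 23.9   0.4 -39.9] z 0.1099 [237 177  57]
320 223 tool xyz mm [ 20.5   0.4 -41.6] z 0.1115 [237 195  66]
320 231 tool xyz mm [ 15.4   0.4 -38.7] z 0.1087 [131  93  32]
320 239 tool xyz mm [  5.9   0.4 -26. ] z 0.096 [146 104 102]
320 247 tool xyz mm [ -0.1   0.4 -22.8] z 0.0928 [114  80  73]
shift [-0.0081 -0.0069  0.037 ] turn -0.0004 yaw 12.57 t 12.4
```

Request:
move_arm(
  motion="-0.6 0 0 0.03 0; -0.6 0 0 0.05 0; -0.6 -0.03 0 0.05 0; -0.6 -0.06 0 0.05 0; -0.6 -0.09 0 0.052 0; -0.6 -0.12 0 0.06 0; -0.6 -0.15 0 0.068 0; -0.6 -0.15 0 0.068 0",
)

```text
time: 13.07
position: [0.4518, 0.0301, 0.0463]
tool_rot: [0.626, 0.78, 0.0, 0.001]
ft_force: [-0.8, 0.5, 3.7]
grip_width: 0.056
grip_force: 5.0
```

```bash
python3 -c "
from h import *
s=robot.get_obs();print(s['grip_force'],s['moment'])
prof(vs=range(103,250,8))"
```

```text
5.003338381648064 [-0.19355123  0.06496698 -0.0164098 ]
grasp [0.4518 0.0301 0.0573] F [-0.8  0.5  3.7] w 0.056
320 103 tool xyz mm [75.4  0.4 57.1] z 0.0001 [238 240 221]
320 111 tool xyz mm [69.8  0.4 58.8] z -0.0016 [238 239 221]
320 119 tool xyz mm [64.2  0.4 58.2] z -0.001 [238 239 221]
320 127 tool xyz mm [58.4  0.4 58.6] z -0.0013 [238 240 223]
320 135 tool xyz mm [ 58.4   0.3 -15. ] z 0.0723 [231 168  51]
320 143 tool xyz mm [ 54.6   0.3 -17.5] z 0.0747 [237 177  58]
320 151 tool xyz mm [ 50.9   0.3 -20.2] z 0.0775 [235 173  58]
320 159 tool xyz mm [ 47.3   0.3 -22.9] z 0.0801 [237 177  57]
320 167 tool xyz mm [ 43.9   0.3 -26.3] z 0.0835 [233 171  56]
320 175 tool xyz mm [ 40.5   0.3 -29.1] z 0.0863 [240 182  59]
320 183 tool xyz mm [ 36.9   0.3 -30.5] z 0.0877 [236 176  58]
320 191 tool xyz mm [ 33.7   0.3 -33.7] z 0.0909 [239 179  59]
320 199 tool xyz mm [ 30.5   0.3 -36.2] z 0.0934 [236 175  57]
320 207 tool xyz mm [ 27.1   0.3 -37.9] z 0.0951 [238 179  59]
320 215 tool xyz mm [ 24.6   0.3 -42. ] z 0.0992 [239 184  62]
320 223 tool xyz mm [ 21.6   0.3 -44.4] z 0.1016 [239 183  62]
320 231 tool xyz mm [ 18.    0.3 -45. ] z 0.1022 [205 144  47]
320 239 tool xyz mm [ 11.5   0.4 -39. ] z 0.0963 [122  87  31]
320 247 tool xyz mm [  1.9   0.4 -27.1] z 0.0844 [109  77  72]
```

Request:
move_arm(
  motion="-0.6 -0.03 0 0.01 0; -0.6 -0.06 0 0.02 0; -0.6 -0.09 0 0.035 0; -0.6 -0.12 0 0.05 0; -0.6 -0.14 0 0.06 0; -0.6 -0.14 0 0.06 0",
)

```text
time: 13.62
position: [0.4578, 0.003, 0.034]
tool_rot: [0.625, 0.78, 0.0, 0.001]
ft_force: [-0.8, -3.0, 4.7]
grip_width: 0.0558
grip_force: 5.0
```

```bash
python3 -c "
from h import *
s=robot.get_obs();print(s['grip_force'],s['moment'])
prof(vs=range(103,250,8))"
```

```text
5.006240755319595 [-0.66955464  0.17931003 -0.04846704]
grasp [0.4578 0.003  0.045 ] F [-0.8 -3.   4.7] w 0.0558
320 103 tool xyz mm [75.1  0.4 44.4] z 0.0005 [238 239 221]
320 111 tool xyz mm [69.9  0.4 45.6] z -0.0007 [238 239 220]
320 119 tool xyz mm [64.5  0.4 45.5] z -0.0006 [238 239 221]
320 127 tool xyz mm [59.1  0.5 45.6] z -0.0007 [238 239 221]
320 135 tool xyz mm [53.6  0.5 45.6] z -0.0007 [238 239 221]
320 143 tool xyz mm [ 56.8   0.3 -39.2] z 0.0841 [237 210 106]
320 151 tool xyz mm [ 53.7   0.3 -42. ] z 0.0869 [239 192  63]
320 159 tool xyz mm [ 50.4   0.4 -43. ] z 0.088 [239 195  66]
320 167 tool xyz mm [ 47.    0.4 -43.3] z 0.0883 [239 193  63]
320 175 tool xyz mm [ 43.9   0.4 -45.8] z 0.0907 [239 189  64]
320 183 tool xyz mm [ 40.5   0.4 -45.9] z 0.0909 [240 197  66]
320 191 tool xyz mm [ 36.9   0.4 -46. ] z 0.091 [239 192  65]
320 199 tool xyz mm [ 33.8   0.4 -47.8] z 0.0927 [239 203  69]
320 207 tool xyz mm [ 30.4   0.4 -48.4] z 0.0934 [239 199  67]
320 215 tool xyz mm [ 27.    0.4 -49.1] z 0.094 [239 195  65]
320 223 tool xyz mm [ 23.5   0.4 -49.5] z 0.0945 [239 195  66]
320 231 tool xyz mm [ 20.5   0.4 -51.2] z 0.0962 [188 134  44]
320 239 tool xyz mm [ 17.2   0.4 -52.2] z 0.0972 [191 136  47]
320 247 tool xyz mm [ 14.1   0.4 -53.7] z 0.0986 [214 152  48]
```

Request:
move_arm(
  motion="-0.6 -0.03 0 0.01 0; -0.6 -0.04 0 0.01 0; -0.1 -0.04 0 0.01 0; 0.3 -0.04 0 0.01 0; 1 -0.04 0 0 0; 1 -0.04 0 0 0; 1 -0.04 0 0 0; 1 -0.04 0 0 0; 1 -0.1 0 -0.15 0; 1 -0.1 0 -0.35 0; 1 -0.1 0 -0.6 0; 1 -0.1 0 -0.6 0",
)

```text
time: 14.67
position: [0.4649, -0.0161, 0.159]
tool_rot: [0.625, 0.78, 0.002, 0.005]
ft_force: [1.1, 0.2, 0.1]
grip_width: 0.0864
grip_force: 0.0
```

```bash
cat >> h.py <<'E'
def lid(n,lo=.084,hi=.096,zz=.09,roi=None):
    p,d,m=grab(n); z=pts(d,m)[...,2]; hsv=cv2.cvtColor(p,cv2.COLOR_RGB2HSV)
    k=((z>lo)&(z<hi)&(hsv[...,0]>12)&(hsv[...,0]<32)&(hsv[...,1]>120)).astype(np.uint8)
    c=max(cv2.findContours(k,0,2)[0],key=cv2.contourArea); w=np.array([onz(m,*q[0],zz)[:2] for q in c],np.float32)
    print(n,"lid",cv2.minEnclosingCircle(w),cv2.boundingRect(c),"z",np.median(z[k>0]),z[k>0].std()); return p,d,m,z
E
python3 - <<'E'
from h import *
p,d,m,z=lid("wrist"); cv2.imwrite("pics/w2.png",p[:,:,::-1])
print(robot.get_obs()["position"])
E
```

```text
wrist lid ((0.4560740888118744, 0.008090932853519917), 0.02716226689517498) (283, 133, 65, 64) z 0.08907188182736481 0.000766856516923919
[ 0.46464822 -0.01593837  0.15829843]
```

View pics/w2.png

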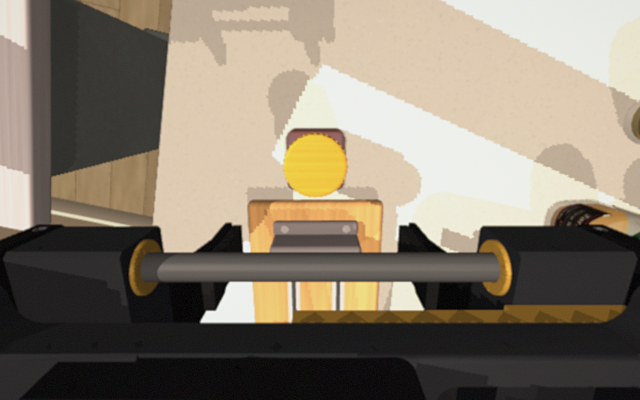

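The jar now stands upright: the lid is a round disc at (315,165) with its top at z = 0.089, and the body is square to the board, whose edge shows just below it in the picture.

```bash
python3 -c "
from h import *
lid('wrist'); plan(.456,.0075,.041,12.65)"
```

```text
wrist lid ((0.456211656332016, 0.008250785060226917), 0.027282673865556717) (283, 133, 65, 65) z 0.08910652857872256 0.0007870254042520021
shift [ 0.1217 -0.0125  0.5745] turn -0.0002 yaw 12.61 t 14.77
```

Request:
move_arm(
  motion="1 0.12 -0.01 0 0; 1 0.12 -0.01 0 0; 1 0.12 -0.01 0.2 0; 1 0.12 -0.01 0.4 0; 1 0.12 -0.01 0.52 0; 1 0.12 -0.01 0.57 0; 1 0.12 -0.01 0.57 0; -0.6 0.12 -0.01 0.57 0; -0.6 0.12 -0.01 0.57 0; -0.6 0.12 -0.01 0.57 0; -0.6 0.12 -0.01 0.57 0; -0.6 0.12 -0.01 0.57 0",
  newtons=15,
)

```text
time: 15.77
position: [0.4547, 0.0077, 0.0406]
tool_rot: [0.625, 0.78, 0.0, 0.001]
ft_force: [-0.4, -0.9, -0.2]
grip_width: 0.0614
grip_force: 0.0
```

Request:
move_arm(
  motion="-0.6 0 0 0 0; -0.6 0 0 0 0; -0.6 0 0 0 0; -0.6 0 0 0 0; -0.6 0 0 -0.1 0; -0.6 0 0 -0.3 0; -0.6 0 0 -0.5 0; -0.6 0 0 -0.5 0; -0.6 0 0 -0.5 0",
)

```text
time: 16.52
position: [0.4549, 0.0076, 0.1412]
tool_rot: [0.625, 0.781, 0.001, 0.002]
ft_force: [-0.2, -0.2, -3.5]
grip_width: 0.0556
grip_force: 15.0
```

Run:
```python
from h import *
s=robot.get_obs(); print(s["grip_width"],s["grip_force"],s["position"])
p,d,m=prof(vs=range(150,250,10))
plan(*bd(0,.054),.141,12.65); plan(*bd(0,.054),.065,12.65)
```

```text
0.0555759091280707 14.991981536149979 [0.45488912 0.00763094 0.14122526]
grasp [0.4548 0.0076 0.1522] F [-0.2 -0.2 -3.5] w 0.0556
320 150 tool xyz mm [ 29.7   0.6 152.3] z -0.0001 [238 240 237]
320 160 tool xyz mm [ 18.8   0.6 153.9] z -0.0017 [239 241 238]
320 170 tool xyz mm [  8.2   0.6 153.2] z -0.001 [239 241 237]
320 180 tool xyz mm [27.4  0.4 18.3] z 0.1338 [94 56 49]
320 190 tool xyz mm [27.4  0.4 -7.3] z 0.1595 [97 58 52]
320 200 tool xyz mm [ 26.4   0.4 -23.8] z 0.176 [144 101  69]
320 210 tool xyz mm [ 25.1   0.4 -36.5] z 0.1886 [233 177  59]
320 220 tool xyz mm [ 20.7   0.4 -38. ] z 0.1901 [239 200  66]
320 230 tool xyz mm [ 15.6   0.4 -37.9] z 0.1901 [194 138  45]
320 240 tool xyz mm [ 10.7   0.4 -38.4] z 0.1906 [175 125  42]
shift [-0.7224  0.0092 -0.0065] turn -0.0002 yaw 12.61 t 16.57
shift [-0.7224  0.0094  0.3735] turn -0.0002 yaw 12.61 t 16.57
```

Request:
move_arm(
  motion="-0.6 -0.2 0.01 0 0; -0.6 -0.4 0.01 0 0; -0.6 -0.6 0.01 0 0; -0.6 -0.72 0.01 0 0; -0.6 -0.72 0.01 0 0; -0.6 -0.72 0.01 0 0; -0.6 -0.72 0.01 0.1 0; -0.6 -0.72 0.01 0.2 0; -0.6 -0.72 0.01 0.3 0; -0.6 -0.72 0.01 0.36 0; -0.6 -0.72 0.01 0.36 0",
)

```text
time: 17.48
position: [0.484, -0.1293, 0.0644]
tool_rot: [0.625, 0.781, -0.001, -0.005]
ft_force: [0.7, -0.4, -3.7]
grip_width: 0.0554
grip_force: 15.0
```

Run:
```python
from h import *
s=robot.get_obs(); print(s["ft_force"],s["position"])
plan(*bd(0,.055),.063,12.65)
```

```text
[ 0.69764514 -0.41675006 -3.73665976] [ 0.4840243  -0.12928209  0.06437978]
shift [-0.0141  0.0088  0.0068] turn 0.0001 yaw 12.66 t 17.48
```

Request:
move_arm(
  motion="-0.6 -0.01 0 0.004 0; -0.6 -0.01 0 0.008 0; -0.6 -0.01 0 0.008 0; 1 -0.01 0 0.008 0; 1 -0.01 0 0.008 0; 1 -0.01 0 0.008 0; 1 -0.01 0 0.008 0; 1 -0.01 0 -0.1 0; 1 -0.01 0 -0.3 0; 1 -0.01 0 -0.5 0; 1 -0.01 0 -0.7 0; 1 -0.01 0 -0.7 0",
)

```text
time: 18.48
position: [0.4928, -0.1366, 0.2156]
tool_rot: [0.625, 0.78, 0.002, 0.008]
ft_force: [1.0, -1.2, 0.8]
grip_width: 0.0867
grip_force: 0.0
```

```bash
cat >> h.py <<'E'
def tob(q): 
    e=np.asarray(q)[:2]-B; c,s=np.cos(BY),np.sin(BY); return np.round([c*e[0]+s*e[1],-s*e[0]+c*e[1]],4)
E
python3 - <<'E'
from h import *
p,d,m,z=lid("wrist",.104,.12,.112); P=pts(d,m)
k=((z>.104)&(z<.12)); print("lid board",tob(P[k][:,:2].mean(0)), tob([robot.get_obs()["position"][0],robot.get_obs()["position"][1]]))
# tab approach: behind tab, board y = -.063-.007-.0095-.012
plan(*bd(.0,-.094),.16,12.65); plan(*bd(.0,-.094),.081,12.65)
E
```

```text
wrist lid ((0.4877903163433075, -0.13005709648132324), 0.027466822415590286) (286, 149, 57, 56) z 0.11108647287241086 0.0009844078141270209
lid board [0.0581 0.0446] [0.0036 0.0499]
shift [-0.7175 -0.02    0.2676] turn -0.0002 yaw 12.61 t 18.53
shift [-0.7145 -0.0235  0.6626] turn -0.0002 yaw 12.61 t 18.53
```

Run:
```python
from h import *
z=np.load("top0.npz"); m={k:z[k] for k in("mtx","position","attitude")}; P=pts(z["d"],m)
k=(P[...,2]>.11)&(P[...,1]>-.33)&(P[...,1]<-.1)&(P[...,0]>.55)&(P[...,0]<.9); Q=P[k]
print(Q[:,0].min(),np.percentile(Q[:,0],1),Q[:,2].max())
plan(*bd(-.008,-.094),.16,12.65); plan(*bd(-.008,-.094),.081,12.65)
```

```text
0.6510265713226461 0.6530709584584873 0.583658271307013
shift [-0.7175 -0.06    0.2673] turn -0.0002 yaw 12.61 t 18.53
shift [-0.7145 -0.0635  0.6623] turn -0.0002 yaw 12.61 t 18.53
```

Toaster front is at x = 0.65, leaving enough room.

Request:
move_arm(
  motion="-1 -0.2 -0.04 0 0; -1 -0.4 -0.06 0 0; -1 -0.6 -0.06 0 0; -1 -0.72 -0.06 0 0; -1 -0.72 -0.06 0 0; -1 -0.72 -0.06 0.15 0; -1 -0.72 -0.06 0.3 0; -1 -0.72 -0.06 0.45 0; -1 -0.72 -0.06 0.55 0; -1 -0.72 -0.06 0.55 0",
)

```text
time: 19.37
position: [0.5035, -0.2735, 0.0925]
tool_rot: [0.625, 0.78, 0.0, -0.006]
ft_force: [-0.7, -1.0, -0.5]
grip_width: 0.0285
grip_force: 0.0
```

Run:
```python
from h import *
s=robot.get_obs(); print(s["ft_force"],s["position"],tob(s["position"]),s["grip_width"])
plan(*bd(-.008,-.094),.081,12.65)
```

```text
[-0.68625876 -0.97981403 -0.5460214 ] [ 0.50345443 -0.27351477  0.09247527] [-0.0144 -0.0872] 0.02846606350026053
shift [-0.0346  0.0324  0.0568] turn -0.0002 yaw 12.61 t 19.37
```

Request:
move_arm(
  motion="-1 -0.02 0.03 0.05 0; -1 -0.02 0.03 0.05 0; -1 -0.02 0.03 0.05 0; -1 0.02 0.03 0.05 0; -1 0.06 0.03 0.05 0; -1 0.1 0.03 0.05 0; -1 0.14 0.03 0.05 0; -1 0.18 0.03 0.05 0; -1 0.18 0.03 0.05 0",
)

```text
time: 20.12
position: [0.5045, -0.2384, 0.0879]
tool_rot: [0.625, 0.781, 0.0, -0.001]
ft_force: [0.4, 0.0, -0.6]
grip_width: 0.0006
grip_force: 0.0
```

Run:
```python
from h import *
s=robot.get_obs(); print(s["ft_force"],s["position"],tob(s["position"]),s["grip_width"])
p,d,m=grab("wrist"); P=pts(d,m); z=P[...,2]
k=(z>.104)&(z<.12); print(k.sum(), tob(np.median(P[k][:,:2],axis=0)) if k.sum()>50 else 0)
```

```text
[ 0.44190974  0.04685276 -0.6182455 ] [ 0.50449132 -0.23838977  0.08790546] [-0.0057 -0.0531] 0.000629573712621793
12121 [0.01   0.0415]
```

Run:
```python
from h import *
p,d,m=save("top","t3.png"); P=pts(d,m); z=P[...,2]
pw,dw,mw=grab("wrist"); 
a=cv2.resize(p[165:255,300:440],(622,400)); b=cv2.resize(pw,(640,400))[100:300,200:440]
W=np.vstack([cv2.resize(a,(480,309)),cv2.resize(b,(336,280)).copy() if 0 else cv2.resize(b,(480,290))]); cv2.imwrite("pics/t3.png",W[:,:,::-1])
```

```text
(no output)
```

View pics/t3.png

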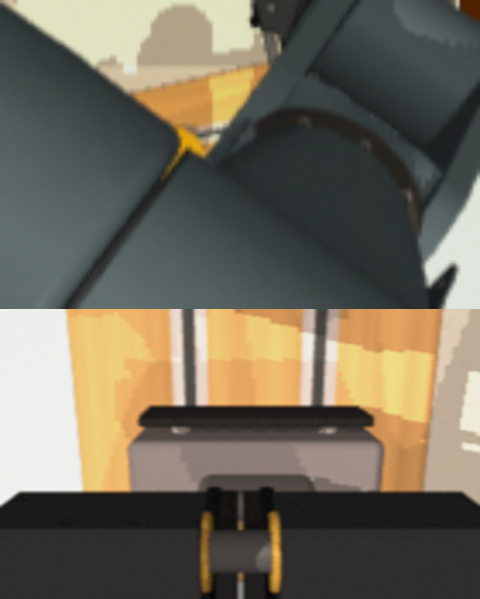

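The top half is mostly hidden by the arm. In the wrist half, the jaw and its pad are ahead with the tab just in front of the shut fingers, pad edge near (327,168).

Run:
```python
from h import *
p,d,m=grab("wrist"); P=pts(d,m); print(robot.get_obs()["ft_force"])
for v in range(100,236,6): print(v,tob(P[v,327]),P[v,327,2].round(4),p[v,327])
```

```text
[-0.19748997 -0.44198393  0.37040001]
100 [0.001 0.022] 0.0225 [209 147  86]
106 [0.0011 0.0175] 0.0221 [239 202 118]
112 [0.0011 0.0129] 0.021 [238 202 118]
118 [0.0012 0.0083] 0.0211 [239 203 119]
124 [0.0012 0.0037] 0.0208 [239 205 120]
130 [ 0.0012 -0.001 ] 0.0212 [239 205 121]
136 [ 0.0013 -0.0059] 0.0192 [238 182 106]
142 [ 0.0013 -0.0105] 0.0206 [239 182 106]
148 [ 0.0013 -0.0153] 0.0213 [234 171 100]
154 [ 0.0014 -0.0203] 0.0202 [233 172 101]
160 [ 0.0014 -0.0251] 0.0209 [234 172 101]
166 [ 0.0012 -0.0283] 0.0309 [101  73  46]
172 [ 0.0006 -0.0284] 0.0549 [29 26 23]
178 [ 0.0005 -0.0319] 0.059 [44 41 36]
184 [ 0.0009 -0.0395] 0.0457 [73 65 62]
190 [ 0.0005 -0.0401] 0.0615 [107  94  89]
196 [ 0.0005 -0.0436] 0.0645 [143 127 121]
202 [ 0.0006 -0.0488] 0.062 [143 126 121]
208 [ 0.0006 -0.0528] 0.0634 [141 125 118]
214 [ 0.0005 -0.0556] 0.0684 [77 69 66]
220 [ 0.0002 -0.0557] 0.0805 [80 72 68]
226 [-0.0007 -0.0461] 0.1164 [25 25 22]
232 [-0.0009 -0.0463] 0.1246 [23 21 20]
```

Run:
```python
from h import *
s=robot.get_obs(); p,d,m=grab("wrist"); P=pts(d,m); print(s["position"],tob(s["position"]),"cam",m["position"],tob(m["position"]))
for u in (290,305,312,320,328,336,350):
    print(u,[(v,*(1000*tob(P[v,u])).round(),round(1000*P[v,u,2]),int(p[v,u].sum())) for v in (212,218,221,224,227,232)])
```

```text
[ 0.50591697 -0.24123481  0.08792581] [-0.0049 -0.0562] cam [ 0.49039933 -0.17158312  0.27643666] [-0.0048  0.0151]
290 [(212, np.float64(-26.0), np.float64(-56.0), 63, 437), (218, np.float64(-26.0), np.float64(-60.0), 64, 432), (221, np.float64(-26.0), np.float64(-63.0), 64, 431), (224, np.float64(-26.0), np.float64(-65.0), 64, 428), (227, np.float64(-13.0), np.float64(-18.0), 191, 78), (232, np.float64(-13.0), np.float64(-18.0), 194, 84)]
305 [(212, np.float64(-15.0), np.float64(-56.0), 62, 361), (218, np.float64(-14.0), np.float64(-56.0), 78, 215), (221, np.float64(-14.0), np.float64(-56.0), 83, 217), (224, np.float64(-13.0), np.float64(-45.0), 118, 40), (227, np.float64(-12.0), np.float64(-45.0), 122, 45), (232, np.float64(-12.0), np.float64(-45.0), 129, 39)]
312 [(212, np.float64(-10.0), np.float64(-56.0), 64, 347), (218, np.float64(-10.0), np.float64(-55.0), 78, 218), (221, np.float64(-10.0), np.float64(-55.0), 84, 224), (224, np.float64(-10.0), np.float64(-56.0), 88, 214), (227, np.float64(-9.0), np.float64(-46.0), 118, 65), (232, np.float64(-9.0), np.float64(-46.0), 125, 60)]
[... 583 characters left out ...]
19, 69), (232, np.float64(-0.0), np.float64(-46.0), 126, 72)]
336 [(212, np.float64(7.0), np.float64(-56.0), 63, 347), (218, np.float64(6.0), np.float64(-55.0), 78, 218), (221, np.float64(6.0), np.float64(-56.0), 83, 227), (224, np.float64(4.0), np.float64(-45.0), 117, 115), (227, np.float64(4.0), np.float64(-44.0), 123, 44), (232, np.float64(4.0), np.float64(-44.0), 130, 63)]
350 [(212, np.float64(17.0), np.float64(-56.0), 64, 352), (218, np.float64(16.0), np.float64(-55.0), 78, 217), (221, np.float64(15.0), np.float64(-56.0), 83, 220), (224, np.float64(15.0), np.float64(-56.0), 88, 260), (227, np.float64(4.0), np.float64(-18.0), 190, 81), (232, np.float64(4.0), np.float64(-18.0), 194, 76)]
```

Request:
move_arm(
  motion="-1 -0.1 0 -0.05 0; -1 -0.19 0 -0.05 0; -1 -0.2 0 -0.05 0; -1 -0.2 0 0 0; -1 -0.2 0 0 0; -1 -0.2 0 0.08 0; -1 -0.2 0 0.16 0; -1 -0.2 0 0.18 0; -1 -0.2 0 0.18 0; -1 -0.2 0 0.18 0",
)

```text
time: 21.2
position: [0.5138, -0.279, 0.0514]
tool_rot: [0.625, 0.781, 0.0, -0.001]
ft_force: [0.1, -0.0, 0.2]
grip_width: 0.0006
grip_force: 0.0
```

Run:
```python
from h import *
s=robot.get_obs(); p,d,m=grab("wrist"); P=pts(d,m); print(s["position"],tob(s["position"]),s["ft_force"])
for u in (312,328):
    print(u,[(v,*(1000*tob(P[v,u])).round().astype(int),round(1000*P[v,u,2]),int(p[v,u].sum())) for v in range(196,236,4)])
```

```text
[ 0.51384384 -0.27904719  0.05143192] [-0.0055 -0.0949] [ 0.06823751 -0.00642879  0.18303949]
312 [(196, np.int64(-9), np.int64(-65), 91, 372), (200, np.int64(-5), np.int64(-24), 240, 298), (204, np.int64(-11), np.int64(-91), 21, 557), (208, np.int64(-11), np.int64(-94), 21, 548), (212, np.int64(-11), np.int64(-96), 21, 548), (216, np.int64(-11), np.int64(-100), 21, 543), (220, np.int64(-11), np.int64(-103), 22, 546), (224, np.int64(-11), np.int64(-106), 22, 470), (228, np.int64(-9), np.int64(-85), 84, 73), (232, np.int64(-9), np.int64(-85), 88, 59)]
328 [(196, np.int64(-1), np.int64(-65), 91, 374), (200, np.int64(-1), np.int64(-67), 90, 298), (204, np.int64(1), np.int64(-90), 21, 579), (208, np.int64(1), np.int64(-94), 21, 573), (212, np.int64(1), np.int64(-97), 21, 571), (216, np.int64(1), np.int64(-100), 21, 572), (220, np.int64(1), np.int64(-103), 21, 574), (224, np.int64(1), np.int64(-106), 21, 491), (228, np.int64(-1), np.int64(-85), 83, 65), (232, np.int64(-1), np.int64(-85), 89, 67)]
```

Request:
move_arm(
  motion="-1 0 0 0.03 0; -1 0.04 0 0.03 0; -1 0.08 0 0.03 0; -1 0.12 0 0.03 0; -1 0.16 0 0.03 0; -1 0.2 0 0.03 0; -1 0.24 0 0.03 0; -1 0.28 0 0.03 0; -1 0.31 0 0.03 0; -1 0.34 0 0.03 0; -1 0.36 0 0.03 0; -1 0.36 0 0.03 0",
)

```text
time: 22.25
position: [0.4995, -0.2131, 0.0461]
tool_rot: [0.624, 0.781, -0.002, 0.003]
ft_force: [-1.2, -9.7, -6.0]
grip_width: 0.0003
grip_force: 5.0
```

```bash
cat >> h.py <<'E'
def jaw():
    s=robot.get_obs(); p,d,m=grab("wrist"); P=pts(d,m); z=P[...,2]; f=s["ft_force"]
    print("tcp",tob(s["position"]),s["position"][2].round(4),"F board",tob(f[:2]+B),f[2].round(1),"t",s["time"])
    E=P.reshape(-1,3)[:,:2]-B; c,q=np.cos(BY),np.sin(BY); X=(c*E[:,0]+q*E[:,1]).reshape(z.shape); Y=(-q*E[:,0]+c*E[:,1]).reshape(z.shape)
    k=(z>.108)&(z<.116)&(abs(X)<.04)&(p[...,0]>120); print("lid y range",np.percentile(Y[k],[1,50,99]).round(4) if k.sum()>20 else None, "x",np.percentile(X[k],[1,99]).round(4) if k.sum()>20 else None)
    for xx in(-.036,.036):
        k=(z>.04)&(z<.066)&(abs(X-xx)<.005)&(Y<.06); print("jaw+pad front",xx,np.percentile(Y[k],[97,99.5]).round(4) if k.sum()>20 else None)
    k=(z>.03)&(z<.08)&(abs(X)<.02)&(p.sum(-1)<400)&(Y>0); print(np.percentile(Y[k],[1,50,99]).round(4) if k.sum()>20 else None)
    return p
E
python3 -c "
from h import *
jaw()"
```

```text
tcp [-0.005  -0.0273] 0.0461 F board [-3.3232 -9.172 ] -6.0 t 22.25
lid y range [0.0304 0.0565 0.08  ] x [-0.0233  0.0265]
jaw+pad front -0.036 [0.0254 0.0258]
jaw+pad front 0.036 [0.0252 0.0259]
[0.0002 0.012  0.095 ]
```

Request:
move_arm(
  motion="-1 0.01 0 0 0; -1 0.02 0 0 0; -1 0.03 0 0 0; -1 0.035 0 0 0; -1 0.035 0 0 0; -1 0.035 0 0 0",
)

```text
time: 22.8
position: [0.4983, -0.2076, 0.0461]
tool_rot: [0.624, 0.781, -0.002, 0.004]
ft_force: [-2.0, -14.1, -6.9]
grip_width: 0.0006
grip_force: 6.4
```

```bash
python3 -c "
from h import *
jaw()"
```

```text
tcp [-0.005  -0.0217] 0.0461 F board [ -5.0564 -13.3042] -6.9 t 22.8
lid y range [0.0341 0.0604 0.0839] x [-0.0236  0.0262]
jaw+pad front -0.036 [0.0311 0.0314]
jaw+pad front 0.036 [0.0307 0.0313]
[0.0029 0.0154 0.1004]
```

Request:
move_arm(
  motion="-1 0.01 0 0 0; -1 0.02 0 0 0; -1 0.03 0 0 0; -1 0.03 0 0 0; -1 0.03 0 0 0",
)

```text
time: 23.27
position: [0.4974, -0.2032, 0.0462]
tool_rot: [0.624, 0.782, -0.003, 0.005]
ft_force: [-2.8, -16.5, -7.5]
grip_width: 0.0004
grip_force: 8.2
```

```bash
python3 -c "
from h import *
jaw()"
```

```text
tcp [-0.0049 -0.0172] 0.0462 F board [ -6.3495 -15.4682] -7.5 t 23.2667
lid y range [0.0356 0.0619 0.0853] x [-0.0237  0.0261]
jaw+pad front -0.036 [0.0327 0.033 ]
jaw+pad front 0.036 [0.0322 0.0329]
[0.0074 0.021  0.1048]
```

Request:
move_arm(
  motion="-1 0.008 0 0 0; -1 0.015 0 0 0; -1 0.015 0 0 0; -1 0.015 0 0 0",
)

```text
time: 23.65
position: [0.4971, -0.2016, 0.0462]
tool_rot: [0.623, 0.782, -0.004, 0.006]
ft_force: [-3.3, -20.7, -10.5]
grip_width: 0.0005
grip_force: 9.7
```

```bash
python3 -c "
from h import *
jaw()"
```

```text
tcp [-0.0048 -0.0156] 0.0462 F board [ -7.7563 -19.4925] -10.5 t 23.65
lid y range [0.0358 0.0619 0.0854] x [-0.0236  0.0261]
jaw+pad front -0.036 [0.0327 0.0331]
jaw+pad front 0.036 [0.0323 0.0329]
[0.009  0.0228 0.1063]
```

Request:
move_arm(
  motion="-1 -0.03 0 0 0; -1 -0.08 0 0 0; -1 -0.15 0 0 0; -1 -0.15 0 -0.1 0; -1 -0.15 0 -0.3 0; -1 -0.15 0 -0.5 0; -0.5 -0.15 0 -0.65 0; 0.5 -0.15 0 -0.75 0; 1 -0.15 0 -0.75 0; 1 -0.15 0 -0.75 0",
)

```text
time: 24.53
position: [0.5024, -0.2237, 0.1973]
tool_rot: [0.625, 0.781, 0.0, 0.002]
ft_force: [-1.1, 0.9, -0.3]
grip_width: 0.0196
grip_force: 0.0
```

Run:
```python
from h import *
p=jaw(); cv2.imwrite("pics/w4.png",p[:,:,::-1])
p,d,m,z=lid("wrist",.104,.12,.112)
plan(*bd(0.002,.061),.19,-32); plan(*bd(0.002,.061),.075,-32)
print(robot.get_obs()["q"].round(2))
```

```text
tcp [-0.0045 -0.0384] 0.1973 F board [-0.898   1.1427] -0.3 t 24.5333
lid y range [0.0351 0.0611 0.0853] x [-0.0237  0.0264]
jaw+pad front -0.036 [0.0315 0.0325]
jaw+pad front 0.036 [0.0315 0.0325]
[0.0098 0.0315 0.1245]
wrist lid ((0.4865192472934723, -0.126490518450737), 0.02725888229906559) (295, 40, 66, 71) z 0.11106411737062533 0.0008214625790106652
shift [0.4902 0.0387 0.025 ] turn 0.2478 yaw 12.61 t 24.63
shift [0.4892 0.0395 0.6   ] turn 0.2478 yaw 12.61 t 24.63
[-0.62  0.43  1.63  0.    1.09 -0.84]
```

View pics/w4.png

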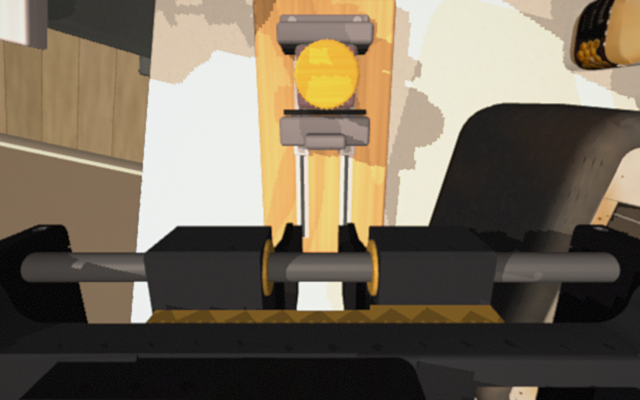

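The wrist view shows the jar held flat between the jaws: the lid is at (327,74), the pad at (326,112) and the tab at (325,140).

Request:
move_arm(
  motion="1 0.1 0.04 0 0.04; 1 0.3 0.04 0 0.08; 1 0.48 0.04 0 0.12; 1 0.485 0.04 0 0.16; 1 0.485 0.04 0 0.2; 1 0.485 0.04 0 0.248; 1 0.485 0.04 0 0.248; 1 0.485 0.04 0 0.248; 1 0.485 0.04 0.1 0.248; 1 0.485 0.04 0.1 0.248",
)

```text
time: 25.47
position: [0.4857, -0.1257, 0.1725]
tool_rot: [0.875, 0.485, -0.002, -0.003]
ft_force: [-0.5, 0.3, -1.2]
grip_width: 0.0854
grip_force: 0.0
```

Run:
```python
from h import *
p,d,m,z=lid("wrist",.104,.12,.112); print(robot.get_obs()["grip_width"])
plan(.4863,-.1268,.070,-32)
```

```text
wrist lid ((0.48739680647850037, -0.12495637685060501), 0.027574481442570686) (289, 164, 66, 64) z 0.11105895329649884 0.0010287015408682767
0.08638271526907636
shift [-0.003   0.0066  0.5173] turn 0.0 yaw -31.99 t 25.52
```

Request:
move_arm(
  motion="1 0 0 0.15 0; 1 0 0 0.3 0; 1 0 0 0.42 0; 1 0 0 0.49 0; 1 0 0 0.51 0; 1 0 0 0.51 0; -0.6 0 0 0.51 0; -0.6 0 0 0.51 0; -0.6 0 0 0.51 0; -0.6 0 0 0.51 0; -0.6 0 0 0.51 0; -0.6 0 0 0.51 0",
  newtons=20,
)

```text
time: 26.52
position: [0.4872, -0.1263, 0.0741]
tool_rot: [0.875, 0.484, -0.001, -0.001]
ft_force: [-4.9, 2.3, 4.2]
grip_width: 0.0548
grip_force: 2.6
```

Request:
move_arm(
  motion="-0.6 0 0 0 0; -0.6 0 0 0 0; -0.6 0 0 0 0; -0.6 0 0 0 0; -0.6 0 0 0 0",
)

```text
time: 26.93
position: [0.4867, -0.1259, 0.074]
tool_rot: [0.875, 0.485, -0.001, -0.001]
ft_force: [-2.7, 1.8, 5.7]
grip_width: 0.0533
grip_force: 20.1
```

Request:
move_arm(
  motion="-0.6 0 0 -0.01 0; -0.6 0 0 -0.015 -0.02; -0.6 0 0 -0.015 -0.05; -0.6 0 0 -0.015 -0.08; -0.6 0 0 -0.015 -0.11; -0.6 0 0 -0.015 -0.14; -0.6 0 0 -0.015 -0.17; -0.6 0 0 -0.015 -0.2; -0.6 0 0 -0.015 -0.23; -0.6 0 0 -0.015 -0.25; -0.6 0 0 -0.015 -0.25",
)

```text
time: 27.85
position: [0.4863, -0.126, 0.0754]
tool_rot: [0.622, 0.783, -0.001, -0.002]
ft_force: [-1.4, 1.3, -9.0]
grip_width: 0.0536
grip_force: 19.8
```

```bash
python3 -c "
from h import *
s=robot.get_obs(); print(s['moment'],s['ft_force'],s['q'].round(2),s['grip_width']); plan(*s['position'],-32)"
```

```text
[0.068097   0.43883819 0.11867306] [-1.39465635  1.27089462 -9.04748843] [-0.48  0.56  1.84 -0.    0.75 -0.7 ] 0.05357770483952558
shift [0. 0. 0.] turn 0.2502 yaw 13.04 t 27.85
```

Request:
move_arm(
  motion="-0.6 0 0 0.008 -0.02; -0.6 0 0 0.008 -0.05; -0.6 0 0 0.008 -0.08; -0.6 0 0 0.008 -0.11; -0.6 0 0 0.008 -0.14; -0.6 0 0 0.008 -0.17; -0.6 0 0 0.008 -0.2; -0.6 0 0 0.008 -0.23; -0.6 0 0 0.008 -0.26; -0.6 0 0 0.008 -0.27; -0.6 0 0 0.008 -0.27",
)

```text
time: 28.77
position: [0.4867, -0.1264, 0.0749]
tool_rot: [0.246, 0.969, 0.0, -0.002]
ft_force: [-2.8, 1.1, -2.1]
grip_width: 0.0533
grip_force: 19.9
```

Run:
```python
from h import *
s=robot.get_obs(); print(s['moment'],s['ft_force'],s['q'].round(2),s['grip_width']); plan(*s['position'],-32)
```

```text
[0.07063428 0.68547003 0.07081815] [-2.80056585  1.11020313 -2.13785218] [-0.48  0.56  1.84 -0.    0.75 -1.55] 0.053316669088812225
shift [0. 0. 0.] turn -0.4805 yaw 61.52 t 28.77
```

Request:
move_arm(
  motion="0 0 0 0 0; 1 0 0 0 0; 1 0 0 0 0; 1 0 0 0 0; 1 0 0 0 0; 1 0 0 -0.1 0; 1 0 0 -0.3 0; 1 0 0 -0.5 0; 1 -0.3 0 -0.6 0.13; 1 -0.6 0 -0.6 0.13; 1 -0.6 0 -0.6 0.27; 1 -0.6 0 -0.6 0.27",
)

```text
time: 29.77
position: [0.6027, -0.1897, 0.1978]
tool_rot: [0.481, 0.877, 0.0, 0.008]
ft_force: [1.0, 0.2, -0.3]
grip_width: 0.0867
grip_force: 0.0
```

Run:
```python
from h import *
p=jaw(); d=lid("wrist",.104,.12,.112); p=d[0]; z=np.load("top0.npz"); t=grab("top")[0]
cv2.imwrite("pics/end.png",np.vstack([cv2.resize(p[0:240,180:460],(560,300)) if 0 else cv2.resize(p,(480,300)),cv2.resize(t,(480,300))])[:,:,::-1])
```

```text
tcp [ 0.1008 -0.0271] 0.1978 F board [ 0.9955 -0.0563] -0.3 t 29.7667
lid y range [0.0347 0.0604 0.0849] x [-0.0227  0.0275]
jaw+pad front -0.036 [0.0316 0.0327]
jaw+pad front 0.036 [0.032  0.0328]
[0.0094 0.0303 0.1237]
wrist lid ((0.4882301390171051, -0.12616638839244843), 0.027618831023573875) (209, 21, 69, 73) z 0.1116232380876104 0.0016958657884960683
```

View pics/end.png

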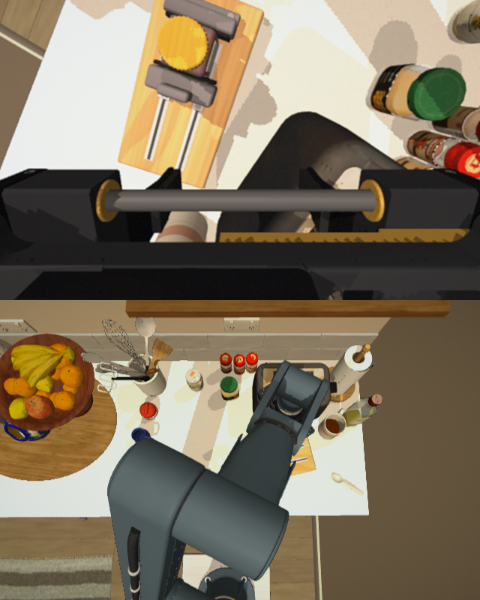

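The picture shows the jar still clamped flat and square with its lid on, and the bystanders in place. I'll lift clear of the toaster and hand in.

Request:
move_arm(
  motion="1 0 0 -0.2 0; 1 0 0 -0.4 0; 1 0 0 -0.5 0; 1 0 0 -0.5 0; 1 0 0 -0.5 0; 1 0 0 -0.5 0",
)

```text
time: 30.42
position: [0.5922, -0.1831, 0.294]
tool_rot: [0.477, 0.879, -0.0, -0.001]
ft_force: [-0.7, 0.0, -1.0]
grip_width: 0.0868
grip_force: 0.0
```

```bash
python3 -c "
from h import *
s=robot.get_obs(); print(s['ft_force'],s['position']); print(robot.hand_in())"
```

```text
[-0.73338368  0.04701482 -1.02862475] [ 0.5921752  -0.18305587  0.29401072]
the job is handed in; nothing more can be done
None
```

I handed the job in at about 30 s: the jar is upright and clamped flat, with the pad squeezed in about 4.5 mm and the lid on. The gripper turned about 93° anticlockwise on the lid; I inferred the lid's turn from the torque felt and did not see it directly. The jar tipped onto its side from a low height once while I was turning it over.

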